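Seat the new brake pad in the spring-clip fixture

ROBOT

A 7-joint arm with a two-finger parallel gripper is mounted at the origin on the work surface. World frame = base frame: x ahead of the robot, y to its left, z up, the work surface at z = 0. Lengths are in m, angles in rad, forces in N, time in s.
With the tool pointing down it reaches from about 0.425 to 0.95 m from the base axis. Payload 16.7 kg.
Tool frame: the origin (TCP) lies at the very end of the fingers, on their centre line; the grasp point (between the pads) lies 19 mm behind it (manip.grip_point_offset is the z of the grasp point in the tool frame, in m); z points along the fingers, y is the line along which they close (so a half turn about z gives the same grasp; the last joint's range is limited). The gripper opens to 94 mm and grips with 3 to 60 N. Pads are 16 mm wide; open, the fingers measure 119 mm over their backs; the gripper's body (75 mm by 177 mm) begins 78 mm behind the grasp point.
Start: joints at [-1.395, 0.426, 0.074, 1.606, -0.034, 1.111, -0.067], TCP at [0.216, 0.639, 0.185] pointing down, gripper open.
Joint ranges: [-2.85, 2.85], [-0.5, 2.14], [-1.23, 1.37], [0.21, 2.46], [-1.02, 4.16], [0.16, 2.05], [-2.73, 2.73]. Speed limits (rad/s): [1.89, 1.89, 2.39, 2.39, 3.01, 3.01, 3.01].

INTERFACE

Orientations are given as a unit quaternion [w, x, y, z].
In Python, from workcell import readout, imaging, job, manip gives the robot as it stands.
- The arm moves only by the tool jog_arm, never from a script. Its argument "deltas" is one flat list of numbers, 7 for each row, row after row: the opening, from -1 (shut) to 1 (fully open), then the shift along the tool's x, y, z in cm, then the turn, a rotation vector about the tool's x, y, z in degrees. A call has 1 to 10 rows; each row shifts and turns the commanded pose from where the row before left it, along the tool's axes as they then stand; what a row does not reach is not made up. A row lasts 1/12 s, in which the tool goes at most 41.7 mm and 7.16 degrees, less where a joint would pass 70% of its speed; a pose out of reach is approached as far as the arm can. A call with a gripper value outside its range is refused whole. The fingers move at their own pace and stop on an object; "squeeze" is the grip in N (left out, the last holds). Time passes only in rows, so rows that do not move let the fingers close. It gives the time, the measured TCP pose, the force, the opening and the grip force at its end, in the units of the state.
- readout.read_state(): the state, without advancing time (a new reading comes with each control period).
- imaging.snapshot(name): name is "side" or "top" or "wrist"; returns the picture (480x640x3 uint8, red, green, blue); there is no depth.
- imaging.camera_model(name): a dict with "fx", "fy", "cx", "cy" (pixels), "R" (3x3) and "t" (3): a world point X has camera coordinates R X + t. Camera axes: x right, y down, z forward; pixel columns grow to the right and rows downward; lengths in m; the calibration is good to about 2 mm. A picture is of the moment at which its call begins: read the wrist's pose just before it. camera_model takes no time and is no camera call; for the wrist camera it gives the pose at the moment of the call.
- job.finish_job(): hands the job in; it is judged then, once.
The state is a dict: "clock": time; "q": joint angles; "dq": joint speeds; "effort": joint torques, N m; "ee_pos": TCP position; "eef_rot": TCP orientation; "force": force on the tool from outside, world axes, zero at the start; "torque": the same for the moment, N m; "width": finger opening in m; "grasp_force": force on a finger pad.
Only numpy, scipy, OpenCV 4.12 (cv2) and the standard library are available. Lean on these libraries where they do the work, as an engineer would, in place of code of your own. Each camera call takes 0.05 s, during which the arm holds its last target. There are 200 camera calls.

TASK

Pick up the new brake pad, the one with two ears and the yellow rib, and slide its ears down into the two clip-lined slots of the blue fixture, pressing it past the spring clips until it sits flat on the fixture plate, then let go. Don't drop the pad, and leave the worn pad without ears (red rib) where it lies.

Things in the scene. Friction and masses are not known exactly. Their poses are not given: they have to be found in the camera images.
- new_pad: New pad, loose, flat, rib up, about 0.35 kg. Black block 56 x 86 x 12 mm (x, y, z); on it a steel plate 64 x 100 x 8 (z 12 to 20) with an ear at each y end, 22 wide in x, reaching y = +-72. On top, centred, a yellow grip rib 14 thick (x), 50 long (y), z 20 to 56. Origin: centre of underside; z up. Same after a half turn.
- worn_pad: Worn pad, loose, a bystander: size and rib as the new pad but no ears; rust-brown plate, red rib. Origin: centre of underside, x across the rib, y along it, z up. Besides it a bolt, a socket and a blue plug gauge, up to 80 mm high, stand farther out on the bench.
- fixture: Fixed blue base plate 150 x 210 x 12 mm (x, y, z), origin at the centre of its underside, z up. At each y end two dark cheeks 32 mm high above the plate (|y| 57 to 79, |x| 15 to 35) leave an upright slot 30 wide in x, open at the top and to the middle, closed outside by a stop at |y| = 79. A fixed cam lever with a red ball lies along its +x edge, below z = 32, not needed.
- seat (a point): Centre of the plate's top, where the centre of the pad's underside goes, y axes parallel; axes as the fixture's. Each cheek has a brass spring clip flaring upward: a slot's clip gap is 46 mm at 47 above the seat, 18 at its narrowest, 25 above the seat; each clip yields 8 mm. Both ears need about 12 N down in all, more than the pad's weight. Seated ears lie just below the narrowest point.

How it is judged:
At the end, for the whole second after the job is handed in: The new pad lies at rest on the fixture plate: its underside within 5 mm of the plate's top, its centre within 14 mm of the fixture's, its y axis within 0.18 rad of the fixture's (either way round), tilted less than 0.10 rad, and released; the worn pad is within 20 mm of where it started (z of new_pad in the frame of seat between -0.006 and 0.005 m and horizontal distance between new_pad and seat below 0.014 m and angle between the y axis of new_pad and the y axis of fixture, either way round below 0.18 rad and angle between new_pad's own z axis and vertical below 0.1 rad and linear speed of new_pad below 0.02 m/s and distance of worn_pad from where it was at the start of the episode below 0.02 m); the robot touches nothing.
It fails at once if the new pad is dropped: it moves faster than 0.6 m/s while the fingers do not touch it (linear speed of new_pad above 0.6 m/s and contact force between the fingers and new_pad below 0.05 N).
It fails at once if the worn pad is moved by more than 20 mm (distance of worn_pad from where it was at the start of the episode above 0.02 m).
It also fails if it takes over 42 s, if anything falls off the work surface, if the arm or the gripper's body presses on something with over 40 N, if the wrist force passes 120 N, or if a joint passes its speed limit or range.

## Working session

There is one attempt and no reset: what is moved stays moved. The work goes in short steps, Python scripts to look and compute and a tool call to move; the robot and the scene stay as the last step left them, time stands still between calls to the robot, and variables do not carry over. Pictures are saved under pics/ and viewed, at most 10 in all, crops included, and the job is handed in when it is done.

Besides the shell and the picture viewer there is one more tool, called as a command line: name --argument value ..., lists and objects as JSON in quotes. jog_arm: Moves the arm, as the interface text tells. Its arguments: {"type":"object","properties":{"deltas":{"type":"array"},"squeeze":{"type":"number"}},"required":["deltas"]}

```bash
mkdir -p pics; python3 - <<'E'
from workcell import readout, imaging
import cv2,numpy as np
s=readout.read_state();print(s)
ims=[]
for n in("top","side"):
    c=imaging.camera_model(n);print(n,c)
    cv2.imwrite(f"pics/{n}0.png",imaging.snapshot(n)[:,:,::-1])
E
```

```text
{'clock': 0.0, 'q': array([-1.39452155,  0.42674338,  0.07384641,  1.60659722, -0.03414614,
        1.11078014, -0.06707987]), 'dq': array([ 0.00023396, -0.00106893, -0.00061558,  0.00019772, -0.00163748,
        0.00016284,  0.00140913]), 'effort': array([ 1.44911330e-03, -9.35810709e+01,  3.66705827e+00, -4.54191792e+01,
       -4.88686713e-02,  2.01509648e-02,  1.29913456e-04]), 'ee_pos': array([0.21589592, 0.63906038, 0.18417221]), 'eef_rot': array([-7.73328382e-05,  1.62181665e-01,  9.86760713e-01, -6.29871535e-04]), 'force': array([-0.11378952, -1.05739469,  1.32997552]), 'torque': array([-0.03248224,  0.01128276, -0.00202796]), 'grasp_force': 0.0, 'width': 0.09391191651871564}
top {'fx': 488.5133736671473, 'fy': 488.5133736671473, 'cx': 327.5886591143678, 'cy': 234.2735960567082, 'R': array([[-0.01349549, -0.99970789,  0.02005021],
       [-0.98788324,  0.01022996, -0.1548614 ],
       [ 0.15461105, -0.0218972 , -0.98773272]]), 't': array([-0.04609377,  0.51075688,  0.71161033])}
side {'fx': 547.4090918933632, 'fy': 547.4090918933632, 'cx': 322.104905816651, 'cy': 233.83418499616744, 'R': array([[-0.9975726 , -0.0694987 ,  0.00433932],
       [-0.04936642,  0.66189603, -0.74796832],
       [ 0.04911065, -0.74636692, -0.66372025]]), 't': array([0.5099795, 0.0786921, 1.044067 ])}
```

View pics/top0.png

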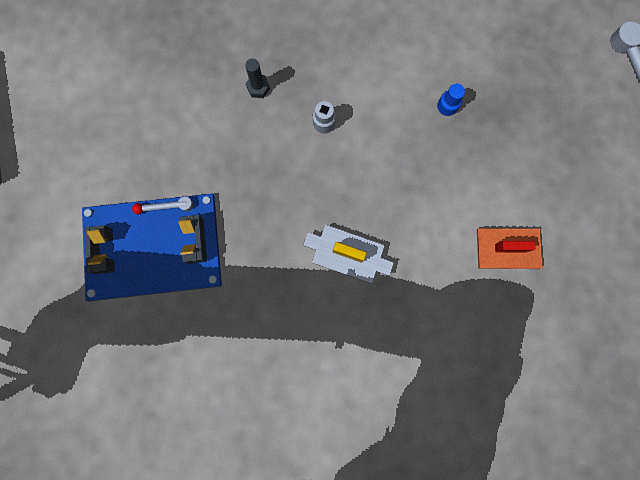

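View pics/side0.png

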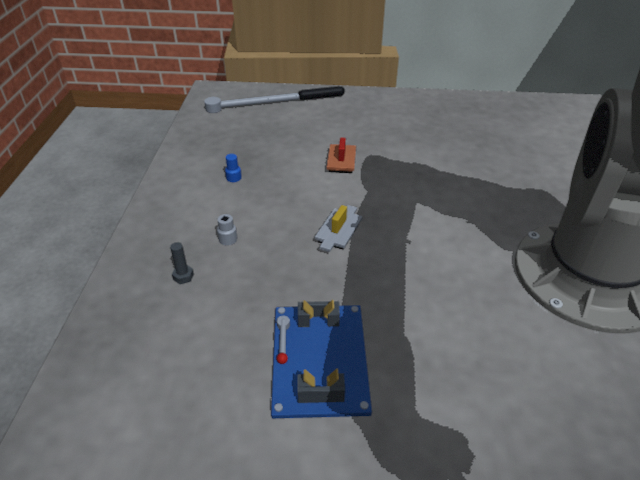

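The top view shows the fixture at about (152,247), the new pad at (350,251) with a yellow rib, and the worn pad at (510,247). The side view shows the same layout. Next I'll measure by mask, using rays cast onto the known plane heights.

```bash
cat > h.py <<'E'
import cv2,numpy as np
from workcell import readout, imaging
def cast(c,uv,z):
    uv=np.asarray(uv,float).reshape(-1,2)
    d=np.c_[(uv[:,0]-c["cx"])/c["fx"],(uv[:,1]-c["cy"])/c["fy"],np.ones(len(uv))]@c["R"]
    C=-c["R"].T@c["t"]
    return (C+d*((z-C[2])/d[:,2])[:,None])[:,:2]
def rect(c,mask,z):
    """Biggest contour of mask cast on plane z: centre, sides (mm), long-axis yaw (deg, 0..180), area px"""
    k=max(cv2.findContours(mask.astype(np.uint8),0,1)[0],key=cv2.contourArea)
    p=cast(c,k,z); (ctr,_,_)=r=cv2.minAreaRect((p*1000).astype(np.float32))
    b=cv2.boxPoints(r); e=[b[1]-b[0],b[2]-b[1]]; e.sort(key=np.linalg.norm)
    return np.round(ctr,1),np.round([np.linalg.norm(v) for v in e],1),round(np.degrees(np.arctan2(e[1][1],e[1][0]))%180,2),cv2.contourArea(k)
def hsv(im): return [a.astype(int) for a in cv2.split(cv2.cvtColor(im,cv2.COLOR_RGB2HSV))]
E
python3 - <<'E'
from h import *
c=imaging.camera_model("top");im=imaging.snapshot("top");h,s,v=hsv(im)
print("C",-c["R"].T@c["t"])
U,V=np.meshgrid(range(640),range(480))
blue=(abs(h-110)<15)&(s>120)&(U<240)
print("fix",rect(c,cv2.morphologyEx(blue.astype(np.uint8),3,np.ones((5,5))),.012))
yel=(abs(h-23)<8)&(s>150)&(U>300)&(U<420)
print("v hist",np.histogram(v[yel],8))
print("rib",rect(c,yel,.056)); print("ribtop",rect(c,yel&(v>200),.056))
pl=(V>215)&(V<290)&(U>295)&(U<405)&((v>140)&(b if False else True)|yel)
print("plate",rect(c,pl,.02))
# fixture screws (bright, grey)
w=(s<60)&(v>150)&(U<230)&(V>190)&(V<305)
n,l,st,ce=cv2.connectedComponentsWithStats(w.astype(np.uint8))
for i in range(1,n):
    if st[i,4]>8: print(st[i,4],ce[i].round(1),cast(c,ce[i],.012).round(4))
# side view
c=imaging.camera_model("side");im=imaging.snapshot("side");h,s,v=hsv(im)
blue=(abs(h-110)<15)&(s>120)&(V>290)
print("fix side",rect(c,cv2.morphologyEx(blue.astype(np.uint8),3,np.ones((5,5))),.012))
w=(s<60)&(v>150)&(U>265)&(U<375)&(V>300)&(V<420)
n,l,st,ce=cv2.connectedComponentsWithStats(w.astype(np.uint8))
for i in range(1,n):
    if st[i,4]>8: print(st[i,4],ce[i].round(1),cast(c,ce[i],.012).round(4))
E
```

```text
C [ 0.39392328 -0.03572305  0.78290152]
fix (array([499. , 226.9]), array([149.8, 210.7], dtype=float32), np.float32(95.86), 11819.0)
v hist (array([ 16,  44,   6,  13,   8,  16, 147, 102]), array([ 86.   , 104.875, 123.75 , 142.625, 161.5  , 180.375, 199.25 ,
       218.125, 237.   ]))
rib (array([481.1, -83.8]), array([16.3, 49.3], dtype=float32), np.float32(69.9), 313.5)
ribtop (array([482.1, -83.9]), array([11.9, 46.9], dtype=float32), np.float32(69.56), 213.0)
plate (array([493. , -88.4]), array([ 98.7, 172.1], dtype=float32), np.float32(89.45), 4841.5)
5251 [ 50.9 242.9] [[0.5054 0.3833]]
9 [114.9 192.3] [[0.5863 0.2877]]
21 [185.6 193.8] [[0.5829 0.1748]]
36 [133.3 198.7] [[0.5755 0.2579]]
14 [170.6 195.6] [[0.5802 0.1986]]
303 [170.2 204.8] [[0.5651 0.1988]]
39 [205.9 199.7] [[0.5728 0.1421]]
40 [ 87.1 212.5] [[0.5536 0.3299]]
9 [226.4 247.4] [[0.4951 0.1077]]
17 [226.2 260.5] [[0.4743 0.1078]]
16 [ 68.7 269.9] [[0.4625 0.3527]]
15 [ 54.9 285.3] [[0.4387 0.3723]]
71 [ 45.3 296.3] [[0.4219 0.3857]]
fix side (array([499.9, 232. ]), array([149.4, 213.6], dtype=float32), np.float32(95.8), 9307.0)
18 [281.2 309.5] [[0.5736 0.1382]]
131 [282.9 329. ] [[0.5653 0.1807]]
27 [278.  406.8] [[0.5547 0.3271]]
```

jog_arm --deltas '[1,-2.9,-2.1,0,0,0,0,1,-2.9,-2.1,0,0,0,0,1,-2.9,-2.1,0,0,0,0,1,-2.9,-2.1,0,0,0,0,1,-2.9,-2.1,0,0,0,0,1,-2.9,-2.1,0,0,0,0,1,-2.9,-2.1,0,0,0,0,1,-2.9,-2.1,0,0,0,0,1,-2.9,-2.1,0,0,0,0,1,-2.9,-2.1,0,0,0,0]'

```text
clock: 1.03
ee_pos: [0.4243, 0.3461, 0.185]
eef_rot: [-0.0, 0.162, 0.987, 0.0]
force: [1.3, 0.3, -0.2]
width: 0.0942
grasp_force: 0.0
```

jog_arm --deltas '[1,0,0,-1,0,0,6.5,1,0,0,-1,0,0,6.5,1,0,0,-1,0,0,6.5,1,0,0,-1,0,0,6.5,1,0,0,-1,0,0,6.5,1,0,0,-1,0,0,6.5,1,0,0,-1,0,0,6.5,1,0,0,-1,0,0,6.5,1,0,0,-1,0,0,6.5,1,0,0,0,0,0,6.9]'

```text
clock: 1.87
ee_pos: [0.4241, 0.3481, 0.2767]
eef_rot: [-0.0, 0.672, 0.741, 0.001]
force: [0.1, -0.1, 0.5]
width: 0.0937
grasp_force: 0.0
```

```bash
cat >> h.py <<'E'
from scipy.spatial.transform import Rotation as Ro
def go(x,y,z=None,yaw=None):
    """shift (cm, tool axes now) and turn about tool z (deg) so the TCP is at x,y,z and tool y at yaw"""
    s=readout.read_state();R=Ro.from_quat(np.roll(s["eef_rot"],-1)).as_matrix();p=s["ee_pos"]
    d=R.T@(np.array([x,y,p[2] if z is None else z])-p)*100
    a=np.degrees(np.arctan2(R[1,1],R[0,1]))
    print("pos",p.round(4),"yaw",a.round(2),"tilt",np.degrees(np.arccos(-R[2,2])).round(2),"shift cm",d.round(2),"turn",None if yaw is None else round(-((yaw-a+180)%360-180),2),"q7",s["q"][6].round(2),"t",round(s["clock"],2),"F",s["force"].round(1))
E
python3 - <<'E'
from h import *
go(.482,-.084,.275,-20.3)
cv2.imwrite("pics/w1.png",imaging.snapshot("wrist")[:,:,::-1])
E
```

```text
pos [0.4241 0.3481 0.2767] yaw 5.61 tilt 0.12 shift cm [-43.57   1.54   0.1 ] turn 25.91 q7 -0.65 t 1.87 F [ 0.1 -0.1  0.5]
```

View pics/w1.png

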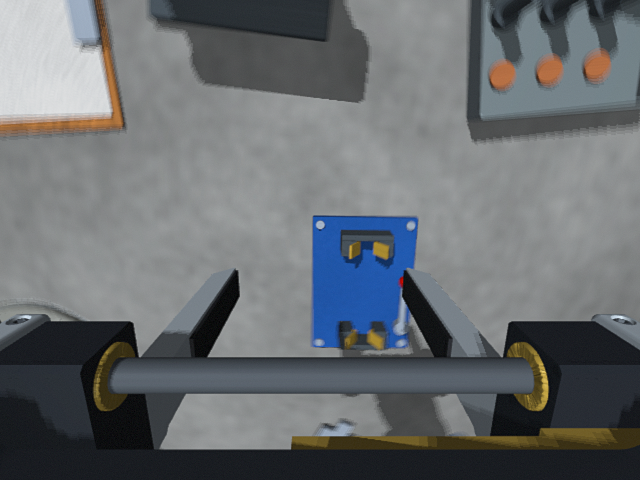

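The wrist view shows the whole fixture at (365,285), seen between the fingers. Next I'll move to above the new pad.

jog_arm --deltas '[1,-4,0.15,0,0,0,0,1,-4,0.15,0,0,0,0,1,-4,0.15,0,0,0,0,1,-4,0.15,0,0,0,0,1,-4,0.15,0,0,0,0,1,-4,0.15,0,0,0,0,1,-4,0.15,0,0,0,0,1,-4,0.15,0,0,0,0,1,-4,0.15,0,0,0,0,1,-3.5,0.15,0,0,0,0]'

```text
clock: 2.75
ee_pos: [0.4789, -0.0463, 0.2749]
eef_rot: [-0.0, 0.669, 0.744, 0.0]
force: [1.1, -0.2, -0.6]
width: 0.0942
grasp_force: 0.0
```

jog_arm --deltas '[1,0,0,1.5,0,0,6.5,1,0,0,1.5,0,0,6.5,1,0,0,1.5,0,0,6.5,1,0,0,1.5,0,0,6.5,1,0,0,2,0,0,0,1,0,0,2,0,0,0,1,0,0,0,0,0,0,1,0,0,0,0,0,0]'

```text
clock: 3.42
ee_pos: [0.4786, -0.0439, 0.1746]
eef_rot: [-0.0, 0.819, 0.574, -0.001]
force: [-0.2, -0.3, 1.6]
width: 0.0938
grasp_force: 0.0
```

```bash
python3 - <<'E'
from h import *
go(.482,-.084,.12,-20.3)
for n in ("wrist","top"):
    c=imaging.camera_model(n);im=imaging.snapshot(n);h,s,v=hsv(im)
    cv2.imwrite(f"pics/{n}2.png",im[:,:,::-1])
    U,V=np.meshgrid(range(640),range(480))
    yel=(abs(h-25)<8)&(s>150)&(v>195)&(V<300)
    if yel.any():print(n,rect(c,yel,.056))
E
```

```text
pos [ 0.4786 -0.0439  0.1746] yaw -19.98 tilt 0.13 shift cm [-3.64  1.69  5.46] turn 0.32 q7 -0.27 t 3.42 F [-0.2 -0.3  1.6]
wrist (array([482.8, -83.1]), array([11. , 46.5], dtype=float32), np.float32(70.63), 409.0)
top (array([468.3, 294.9]), array([ 1.8, 16.1], dtype=float32), np.float32(95.81), 5.0)
```

View pics/wrist2.png

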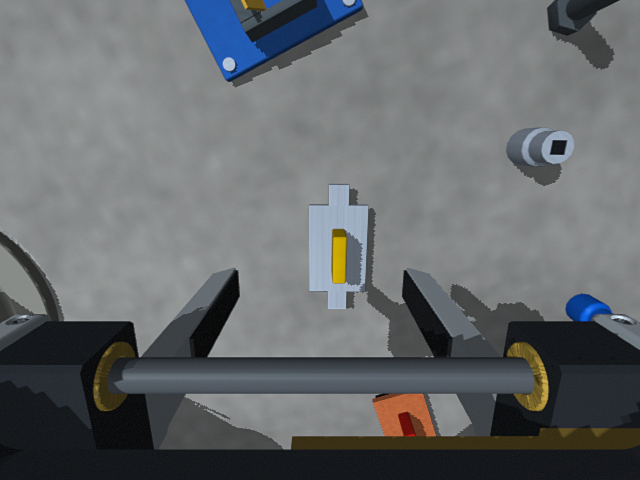

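The wrist view shows the new pad at (339,246) with its rib at (339,257), parallel to the fingers' faces. The two views agree to 1 mm, so I'll move in and descend.

jog_arm --deltas '[1,-1.8,0.85,1,0,0,0,1,-1.8,0.85,1,0,0,0,1,0,0,2.5,0,0,0,1,0,0,2.5,0,0,0,1,0,0,2.5,0,0,0,1,0,0,2,0,0,0,1,0,0,1.5,0,0,0,1,0,0,1,0,0,0,1,0,0,0.8,0,0,0,1,0,0,0,0,0,0]'

```text
clock: 4.35
ee_pos: [0.483, -0.0832, 0.0265]
eef_rot: [-0.0, 0.819, 0.573, -0.0]
force: [-0.5, -0.2, 0.6]
width: 0.0939
grasp_force: 0.0
```

```bash
python3 -c "
from h import *
go(.4824,-.0835,.026,-20.0)"
```

```text
pos [ 0.483  -0.0832  0.0265] yaw -20.04 tilt 0.02 shift cm [-0.05 -0.04  0.05] turn -0.04 q7 0.07 t 4.35 F [-0.5 -0.2  0.6]
```

Close.

jog_arm --deltas '[-1,0,0,0,0,0,0,-1,0,0,0,0,0,0,-1,0,0,0,0,0,0,-1,0,0,0,0,0,0,-1,0,0,0,0,0,0,-1,0,0,0,0,0,0,-1,0,0,0,0,0,0,-1,0,0,0,0,0,0,-1,0,0,0,0,0,0,-1,0,0,0,0,0,0]' --squeeze 50

```text
clock: 5.18
ee_pos: [0.4829, -0.0833, 0.0269]
eef_rot: [-0.0, 0.819, 0.573, -0.0]
force: [0.2, 0.2, -0.9]
width: 0.0309
grasp_force: 0.0
```

jog_arm --deltas '[-1,0,0,0,0,0,0,-1,0,0,0,0,0,0,-1,0,0,0,0,0,0,-1,0,0,0,0,0,0,-1,0,0,0,0,0,0]'

```text
clock: 5.6
ee_pos: [0.483, -0.0834, 0.0269]
eef_rot: [0.0, 0.819, 0.573, 0.0]
force: [1.1, -1.0, -1.0]
width: 0.0137
grasp_force: 50.0
```

Gripped, with a width of 13.7 mm. Lift and look.

jog_arm --deltas '[-1,0,0,-0.5,0,0,0,-1,0,0,-1,0,0,0,-1,0,0,-2,0,0,0,-1,0,0,-2.5,0,0,0,-1,0,0,-2.5,0,0,0,-1,0,0,-2.5,0,0,0,-1,0,0,-2,0,0,0,-1,0,0,-1,0,0,0,-1,0,0,0,0,0,0]'

```text
clock: 6.35
ee_pos: [0.4838, -0.0832, 0.1689]
eef_rot: [0.0, 0.819, 0.573, 0.002]
force: [0.7, 1.6, -4.1]
width: 0.013
grasp_force: 50.0
```

```bash
python3 - <<'E'
from h import *
go(.499,.2275,.165,5.86)
cv2.imwrite("pics/w3.png",imaging.snapshot("wrist")[:,:,::-1])
E
```

```text
pos [ 0.4838 -0.0832  0.1689] yaw -20.06 tilt 0.19 shift cm [29.71 -9.23  0.43] turn -25.92 q7 -0.15 t 6.35 F [ 0.7  1.6 -4.1]
```

View pics/w3.png

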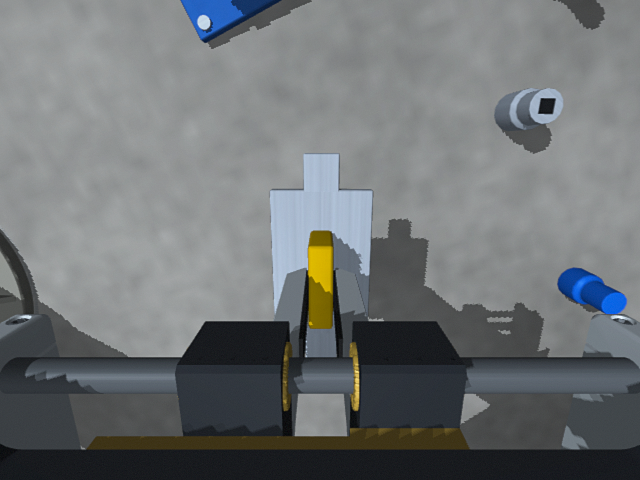

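The wrist view shows the pad held level. Its ear tip is at (321,154) and the rib is square between the fingers. Next I'll carry it to the fixture.

jog_arm --deltas '[-1,0,0,0,0,0,-3,-1,0,0,0,0,0,-5,-1,0,0,0,0,0,-5,-1,0,0,0,0,0,-5,-1,0,0,0,0,0,-5,-1,0,0,0,0,0,-2.9,-1,0.8,0.2,0,0,0,0,-1,1.5,0.5,0,0,0,0,-1,2.5,0.5,0,0,0,0,-1,2.5,0.5,0,0,0,0]'

```text
clock: 7.23
ee_pos: [0.4918, -0.0081, 0.1658]
eef_rot: [-0.0, 0.672, 0.741, -0.001]
force: [0.5, 0.4, -4.4]
width: 0.0134
grasp_force: 50.0
```

jog_arm --deltas '[-1,3,0.5,0,0,0,0,-1,3,0.5,0,0,0,0,-1,3,0.5,0,0,0,0,-1,3,0.5,0,0,0,0,-1,3,0.5,0,0,0,0,-1,3,0.5,0,0,0,0,-1,2.5,0,0,0,0,0,-1,2,0,0,0,0,0,-1,1,0,0,0,0,0,-1,0,0,0,0,0,0]'

```text
clock: 8.07
ee_pos: [0.4972, 0.2303, 0.1656]
eef_rot: [-0.0, 0.67, 0.743, -0.001]
force: [-0.1, -0.4, -3.9]
width: 0.0133
grasp_force: 50.0
```

```bash
python3 - <<'E'
from h import *
go(.499,.2275,.165,5.86)
for n in ("wrist","side"):
    c=imaging.camera_model(n);im=imaging.snapshot(n);np.savez(f"pics/{n}4.npz",im=im,**c)
    cv2.imwrite(f"pics/{n}4.png",im[:,:,::-1])
E
```

```text
pos [0.4972 0.2303 0.1656] yaw 5.93 tilt 0.1 shift cm [-0.3   0.15  0.06] turn 0.07 q7 -0.3 t 8.07 F [-0.1 -0.4 -3.9]
```

View pics/wrist4.png

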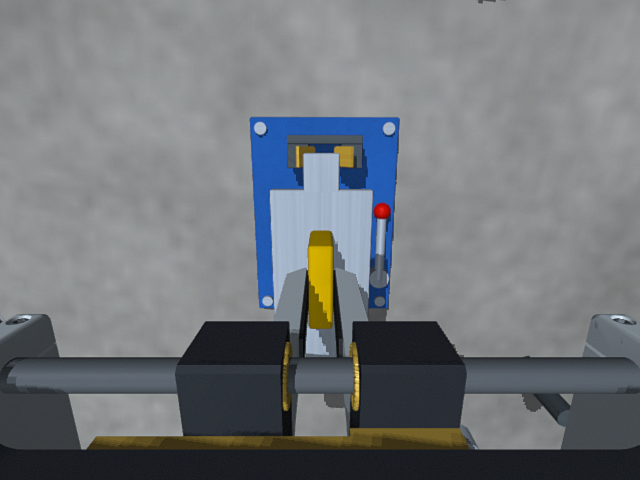

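View pics/side4.png

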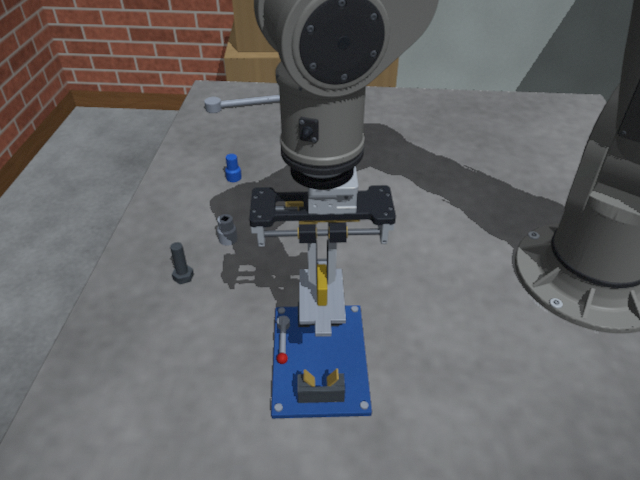

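The wrist view shows four fixture screws near (260,128), (389,128), (267,301) and (380,301). The pad's ear tip is at (321,154) and its shoulders at (271,190) and (373,190). The side view shows the pad level over the fixture. I'll compare pad and fixture in the same camera.

```bash
python3 - <<'E'
from h import *
c=dict(np.load("pics/wrist4.npz"));im=c["im"];h,s,v=hsv(im)
w=((s<70)&(v>140)).astype(np.uint8)
n,l,st,ce=cv2.connectedComponentsWithStats(w)
P={}
for i,(u,vv) in enumerate([(260,128),(389,128),(267,301),(380,301)]):
    k=min(range(1,n),key=lambda j:np.hypot(*(ce[j]-(u,vv))) if 20<st[j,4]<500 else 1e9)
    P[i]=cast(c,ce[k],.012)[0]*1000; print(st[k,4],ce[k].round(1),P[i].round(1))
P=np.array([P[i] for i in range(4)])
print("fix ctr",P.mean(0).round(1),"yaw",[np.degrees(np.arctan2(*(P[a]-P[b])[::-1])).round(1) for a,b in((0,2),(1,3),(1,0),(3,2))])
zt=.1587
q=cast(c,[(304,153.5),(339,153.5),(270.5,190),(373,190)],zt)*1000
e=(q[0]+q[1])/2; m=(q[2]+q[3])/2; print("widths",np.linalg.norm(q[0]-q[1]),np.linalg.norm(q[2]-q[3]),np.linalg.norm(e-m))
a=np.radians(95.93);d=np.array([np.cos(a),np.sin(a)])
print("pad ctr from tip",(e-72*d).round(1),"from shoulder",(m-50*d).round(1))
E
```

```text
116 [259.9 127.9] [426.5 315.9]
118 [388.6 128.3] [554.2 328.9]
80 [267.2 300.6] [445.5 128.4]
214 [394.1 311.7] [592.3 129.8]
fix ctr [504.6 225.8] yaw [np.float64(95.8), np.float64(100.8), np.float64(5.8), np.float64(0.5)]
widths 20.76645869239259 62.55777277012368 21.635072432076498
pad ctr from tip [497.2 229.7] from shoulder [497.3 230.1]
```

jog_arm --deltas '[-1,-0.1,0.1,0.5,0,0,0,-1,-0.15,0.1,1,0,0,0,-1,0,0,1.5,0,0,0,-1,0,0,1.5,0,0,0,-1,0,0,1.5,0,0,0,-1,0,0,1,0,0,0,-1,0,0,0.5,0,0,0,-1,0,0,0.5,0,0,0,-1,0,0,0,0,0,0,-1,0,0,0,0,0,0]'

```text
clock: 9.0
ee_pos: [0.5009, 0.2254, 0.0871]
eef_rot: [0.0, 0.67, 0.742, 0.0]
force: [-0.3, 0.9, -4.4]
width: 0.0134
grasp_force: 50.0
```

```bash
python3 - <<'E'
from h import *
go(.4994,.228,.0389,5.86)
im=[imaging.snapshot(n) for n in("wrist","side")]
cv2.imwrite("pics/s5.png",np.hstack([im[0][80:380,180:460],cv2.resize(im[1][260:430,240:400],(400,425))[:300]])[:,:,::-1])
E
```

```text
pos [0.5009 0.2254 0.0871] yaw 5.81 tilt 0.01 shift cm [ 0.27 -0.12  4.82] turn -0.05 q7 -0.22 t 9.0 F [-0.3  0.9 -4.4]
```

View pics/s5.png

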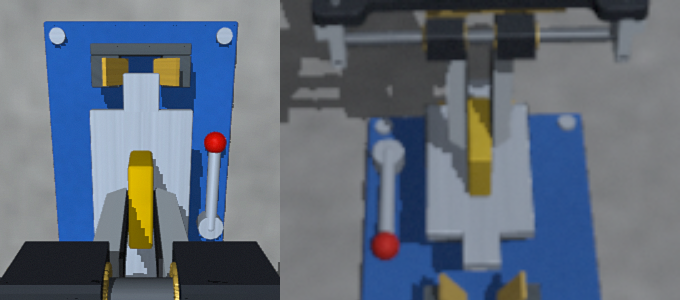

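The crop shows the ear tip (141,75) centred between the brass clips (117 and 166). Now I'll press down.

jog_arm --deltas '[-1,0.1,0,0.5,0,0,0,-1,0.1,0,0.5,0,0,0,-1,0,0,0.5,0,0,0,-1,0,0,0.5,0,0,0,-1,0,0,0.5,0,0,0,-1,0,0,0.5,0,0,0,-1,0,0,0.5,0,0,0,-1,0,0,0.5,0,0,0]'

```text
clock: 9.77
ee_pos: [0.501, 0.2278, 0.0468]
eef_rot: [0.0, 0.67, 0.742, 0.001]
force: [-0.4, -0.2, 1.2]
width: 0.0133
grasp_force: 50.0
```

jog_arm --deltas '[-1,0,0,0.3,0,0,0,-1,0,0,0.3,0,0,0,-1,0,0,0.2,0,0,0,-1,0,0,0.1,0,0,0,-1,0,0,0,0,0,0,-1,0,0,0,0,0,0]'

```text
clock: 10.27
ee_pos: [0.5006, 0.2275, 0.0386]
eef_rot: [-0.0, 0.67, 0.742, 0.0]
force: [-5.5, -2.6, 15.5]
width: 0.0134
grasp_force: 50.0
```

jog_arm --deltas '[-1,0,0,0.1,0,0,0,-1,0,0,0.1,0,0,0,-1,0,0,0,0,0,0,-1,0,0,0,0,0,0]'

```text
clock: 10.6
ee_pos: [0.5006, 0.2275, 0.0384]
eef_rot: [-0.001, 0.67, 0.742, 0.001]
force: [-18.6, -7.9, 58.2]
width: 0.0135
grasp_force: 50.0
```

The pad is hard on the plate, with 58 N and no further travel. I'll ease off, open and retreat.

jog_arm --deltas '[-1,0,0,-0.2,0,0,0,-1,0,0,-0.05,0,0,0,1,0,0,0,0,0,0,1,0,0,0,0,0,0,1,0,0,0,0,0,0,1,0,0,0,0,0,0,1,0,0,0,0,0,0,1,0,0,0,0,0,0,1,0,0,0,0,0,0,1,0,0,0,0,0,0]'

```text
clock: 11.43
ee_pos: [0.5004, 0.2276, 0.0383]
eef_rot: [-0.0, 0.67, 0.742, -0.0]
force: [0.3, 0.1, -0.4]
width: 0.0633
grasp_force: 0.0
```

jog_arm --deltas '[1,0,0,-0.5,0,0,0,1,0,0,-1.5,0,0,0,1,0,0,-2.5,0,0,0,1,0,0,-2.5,0,0,0,1,0,0,-2.5,0,0,0,1,0,0,-2.5,0,0,0,1,0,0,-2,0,0,0,1,0,0,-1,0,0,0,1,0,0,0,0,0,0,1,0,0,0,0,0,0]'

```text
clock: 12.27
ee_pos: [0.5003, 0.2277, 0.1882]
eef_rot: [-0.0, 0.67, 0.742, 0.0]
force: [-0.3, -0.1, -0.3]
width: 0.0938
grasp_force: 0.0
```

```bash
python3 - <<'E'
from h import *
go(.4994,.228,.2,5.86)
c=imaging.camera_model("wrist");a=imaging.snapshot("wrist");b=imaging.snapshot("side");h,s,v=hsv(a)
yel=(abs(h-25)<8)&(s>150)&(v>195); yel[300:]=0
V,U=np.mgrid[:480,:640]; print(rect(c,yel&(V>150),.068))
cv2.imwrite("pics/f.png",np.hstack([a[80:380,180:460],cv2.resize(b[280:430,250:400],(450,450))[:300]])[:,:,::-1])
E
```

```text
pos [0.5003 0.2277 0.1882] yaw 5.84 tilt 0.03 shift cm [ 0.04 -0.09 -1.18] turn -0.02 q7 -0.3 t 12.27 F [-0.3 -0.1 -0.3]
(array([499.6, 228.2]), array([10.9, 46. ], dtype=float32), np.float32(95.9), 505.0)
```

View pics/f.png

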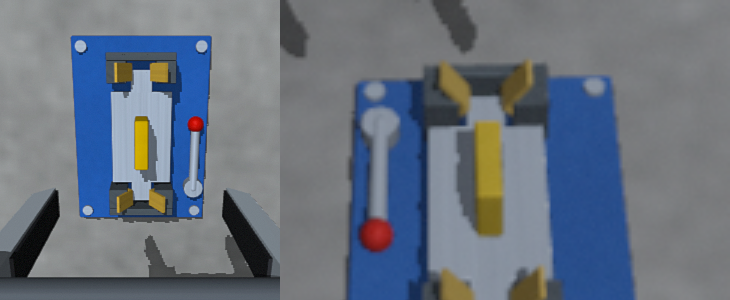

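The pad is seated: both ears are below the clips, the rib is at (141,143) in the crop, and the measured centre is (499.6, 228.2) mm with yaw 95.9°. It is released and the gripper is clear.

```bash
python3 -c "
from workcell import job
print(job.finish_job())"
```

```text
the job is handed in; nothing more can be done
None
```

The new pad is pressed past the clips, flat on the fixture plate and released about 1 mm from centre by camera; the worn pad was left alone, and the job was handed in at about 12 s, with no verdict returned.

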